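Call a colleague and show the jar left open and its cap

ROBOT

A 7-joint arm with a two-finger parallel gripper is mounted at the origin on the work surface. World frame = base frame: x ahead of the robot, y to its left, z up, the work surface at z = 0. Lengths are in m, angles in rad, forces in N, time in s.
With the tool pointing down it reaches from about 0.35 to 0.9 m from the base axis. Payload 7.2 kg.
Tool frame: the origin (TCP) lies at the very end of the fingers, on their centre line; the grasp point (between the pads) lies grip_point_offset behind it (grip_point_offset is the distance from the TCP to the grasp point, in m); z points along the fingers, y is the line along which they close (so a half turn about z gives the same grasp; the last joint's range is limited). The gripper opens to 85 mm and grips with 20 to 120 N. Pads are 22 mm wide; open, the fingers measure 114 mm over their backs; the gripper's body (76 mm by 85 mm) begins 54 mm behind the grasp point. The pads swing forward as they close: fully open they stand 13 mm farther back than shut.
Start: joints at [1.226, 0.411, -0.013, 1.596, 0.006, 1.134, -0.082], TCP at [0.171, -0.601, 0.231] pointing down, gripper open.
Joint ranges: [-2.95, 2.95], [-0.29, 1.99], [-1.47, 1.44], [0.14, 2.54], [-1.03, 4.17], [0.13, 1.85], [-2.86, 2.86]. Speed limits (rad/s): [2.39, 2.39, 3.01, 3.01, 3.14, 3.14, 3.14].

INTERFACE

Orientations are given as a rotation vector (axis times angle).
In Python, from bench import * gives the robot as it stands.
- The arm moves only by the tool servo_tool, never from a script. Its argument "targets" is a list of rows, each an object with "delta_pos": the shift along the tool's x, y, z as a fraction of full scale, a list of three; "dr": the turn, a rotation vector about the tool's x, y, z as a fraction of full scale, a list of three. A call has 1 to 12 rows; each row shifts and turns the commanded pose from where the row before left it, along the tool's axes as they then stand; what a row does not reach is not made up. Full scale, the value 1, is 750 mm for a shift and pi/2 rad for a turn. A row lasts 1/8 s, in which the tool goes at most 62.5 mm and 10.7 degrees, less where a joint would pass 70% of its speed; a pose out of reach is approached as far as the arm can. A call with a number of a shift or a turn outside -1 to 1 is refused whole. A call with a gripper value outside its range is refused whole. "gripper" is the opening, from -1 (shut) to 1 (fully open), set as the call begins (left out, the last holds). The fingers move at their own pace and stop on an object; "newtons" is the grip in N (left out, the last holds). Time passes only in rows, so rows that do not move let the fingers close. It gives the time, the measured TCP pose, the force, the opening and the grip force at its end, in the units of the state.
- read_state(): the state, without advancing time (a new reading comes with each control period).
- camera(name): name is "scene" or "top" or "wrist"; returns a dict with "image" (480x640x3 uint8, red, green, blue), "fx", "fy", "cx", "cy" (pixels), "xyz" and "rotation" of the camera in the world. Camera axes: x right, y up, looking along -z (the intrinsics and any distortion apply to the point x, -y, -z); pixel columns grow to the right and rows downward; lengths in m; the calibration is good to about 2 mm. A picture is of the moment at which its call begins. There is no depth.
- job_done(): hands the job in; it is judged then, once.
Trained networks look in the newest picture that a camera, given by its name, has taken for a name from the list of things; names that differ only in an ending like _2 or _b are one class to them, and where a whole thing is asked for, a point or a joint stands for the part that bears it (a point fixed in the world has none). Each returns a list of dicts, best first, with "score" (0 to 1); they miss things now and then, are a little off and sometimes report something else, mostly with a low value. They report only what shows in the picture. A call takes as long as a camera call. They do not tell look-alikes from the thing itself.
- silhouettes(camera, thing): "region" (480x640 bool, what is visible of it).
- spot_point(camera, thing): "at" ([x, y, z] in m, in world coordinates, good to about 4 mm: a listed point, or the origin of a listed thing).
The state is a dict: "time": time; "joint_pos": joint angles; "joint_vel": joint speeds; "effort": joint torques, N m; "tool_pos": TCP position; "ee_rot": TCP orientation; "contact_force": force on the tool from outside, world axes, zero at the start; "wrist_torque": the same for the moment, N m; "width": finger opening in m; "gripper_force": force on a finger pad.
Only numpy, scipy, OpenCV 4.12 (cv2) and the standard library are available. Lean on these libraries where they do the work, as an engineer would, in place of code of your own. Each camera call takes 0.05 s, during which the arm holds its last target. There are 200 camera calls.

TASK

One of the jars on the lab bench has been left open, and a colleague must be shown: press the large round button of the call box fully down with the fingertips and let it come up again, then point straight down at the open jar with the fingertips two to three centimetres above the middle of its mouth, not inside it, and hold still there for at least two seconds. Next point in the same way, for at least two seconds, at the middle of the jar's missing cap, the wide one lying on the bench, and finish still pointing there, touching nothing. Leave the small button alone, do not touch or move any jar, bottle, cap or dish, and cross the other things with the hand well up, since dipping low over one counts as pointing at it.

Things in the scene. Friction and masses are not known exactly. Their poses are not given: they have to be found in the camera images.
- jar_open: The open jar: amber glass, 68 mm wide body, narrowing to an uncovered 57 mm wide mouth (49 mm inside); rim 75 mm above the bench; no cap, no label. Loose, upright; origin at the centre of its underside, z up. It stands in any of seven places on the bench, shared with the other six loose things, centres at least 90 mm apart.
- cap_wide: The open jar's missing cap: black ribbed screw cap lying flat, top up, 62 mm wide, 16 mm high. Loose, upright; origin at the centre of its underside, z up. It stands in any of seven places on the bench, shared with the other six loose things, centres at least 90 mm apart.
- jar_a: Bystander: the same jar with its 62 mm black cap on and a plain paper band, 68 mm wide, 78 mm high. Loose, upright; origin at the centre of its underside, z up. It stands in any of seven places on the bench, shared with the other six loose things, centres at least 90 mm apart.
- jar_b: Bystander: a second capped jar just like jar_a, 68 mm wide, 78 mm high. Loose, upright; origin at the centre of its underside, z up. It stands in any of seven places on the bench, shared with the other six loose things, centres at least 90 mm apart.
- bottle: Bystander: narrow amber bottle with a 32 mm black cap and a paper band, 44 mm wide, 80 mm high. Loose, upright; origin at the centre of its underside, z up. It stands in any of seven places on the bench, shared with the other six loose things, centres at least 90 mm apart.
- cap_small: Bystander: small black ribbed cap lying flat, 32 mm wide, 18 mm high, too small for the jar. Loose, upright; origin at the centre of its underside, z up. It stands in any of seven places on the bench, shared with the other six loose things, centres at least 90 mm apart.
- dish: Bystander: flat clear round dish with its cover on, 90 mm wide, 16 mm high. Loose, upright; origin at the centre of its underside, z up. It stands in any of seven places on the bench, shared with the other six loose things, centres at least 90 mm apart.
- call_box: Fixed white box 160 x 90 x 30 mm high on the bench at the robot's right; origin at the centre of its underside, x along its length, away from the robot. The large button sits towards its far end, the small one towards its near end, 85 mm apart.
- call_button_top (a point): Middle of the top of the large grey round button, 38 mm wide, on a housing on the call box; it is pressed straight down.
- call_button (a joint): Travel of the large button in m: 0 up, 0.006 fully down; a spring brings it back up. Fully down takes 5 N.
- small_button (a joint): Travel of the small button (18 mm wide) in m: 0 up, 0.005 down. Leave it alone.
There are look-alikes about, which are no part of the job. What is shaped like the jar_open but blue or turquoise is not meant.

How it is judged:
By the outcome, as a careful person would: the job done as asked, in the order asked, and still so for the second after the job is handed in, with the robot touching nothing.
It also fails if it takes over 56 s, if anything falls off the work surface, if the arm or the gripper's body presses on something with over 40 N, if the wrist force passes 120 N, or if a joint passes its speed limit or range.

## Working session

There is one attempt and no reset: what is moved stays moved. The work goes in short steps, Python scripts to look and compute and a tool call to move; the robot and the scene stay as the last step left them, time stands still between calls to the robot, and variables do not carry over. Pictures are saved under pics/ and viewed, at most 10 in all, crops included, and the job is handed in when it is done.

Besides the shell and the picture viewer there is one more tool, called as name([rows], argument=value, ...), one row to a line, values as JSON. servo_tool: Moves the arm, as the interface text tells. Its arguments: {"type":"object","properties":{"targets":{"type":"array","items":{"type":"object","properties":{"delta_pos":{"type":"array","items":{"type":"number"}},"dr":{"type":"array","items":{"type":"number"}}}}},"gripper":{"type":"number"},"newtons":{"type":"number"}},"required":["targets"]}

```bash
mkdir -p pics; cat > h.py <<'E'
from bench import *
import numpy as np, cv2
from scipy.spatial.transform import Rotation as R
def snap(n,f):
    c=camera(n); cv2.imwrite('pics/'+f,cv2.cvtColor(np.asarray(c['image']),cv2.COLOR_RGB2BGR)); return c
def proj(c,p):
    q=np.array(c['rotation']).reshape(3,3).T@(np.array(p)-c['xyz']); return c['cx']+c['fx']*q[0]/-q[2], c['cy']+c['fy']*(-q[1])/-q[2]
def ray(c,u,v,z):
    d=np.array(c['rotation']).reshape(3,3)@np.array([(u-c['cx'])/c['fx'],-(v-c['cy'])/c['fy'],-1]); t=(z-c['xyz'][2])/d[2]; return np.array(c['xyz'])+t*d
E
python3 - <<'E'
from h import *
s=read_state(); print(s['time'],s['tool_pos'],s['ee_rot'],s['width']); print(R.from_rotvec(s['ee_rot']).as_matrix().round(3))
for n in ['top','scene']:
    c=snap(n,n+'0.png'); print(n,{k:np.round(v,3).tolist() for k,v in c.items() if k!='image'})
    for t in ['jar_open','cap_wide','call_button_top','jar_a','bottle','cap_small','dish','call_box']:
        try:
            for r in spot_point(n,t)[:4]: print(t,round(r['score'],2),np.round(r['at'],3),np.round(proj(c,r['at'])))
        except Exception as e: print(t,e)
E
```

```text
0.0 [ 0.17062112 -0.6007591   0.23046194] [-3.11000756e+00 -4.33149404e-01  5.08907039e-04] 0.08527517235518824
[[ 0.962  0.273 -0.001]
 [ 0.273 -0.962  0.002]
 [-0.    -0.002 -1.   ]]
top {'fx': 436.697, 'fy': 436.697, 'cx': 315.828, 'cy': 240.03, 'xyz': [0.44, 0.037, 0.852], 'rotation': [0.095, -0.075, -1.541]}
jar_open cannot reshape array of size 3 into shape (3,3)
cap_wide cannot reshape array of size 3 into shape (3,3)
call_button_top cannot reshape array of size 3 into shape (3,3)
jar_a cannot reshape array of size 3 into shape (3,3)
cap_small cannot reshape array of size 3 into shape (3,3)
dish cannot reshape array of size 3 into shape (3,3)
call_box cannot reshape array of size 3 into shape (3,3)
scene {'fx': 458.07, 'fy': 458.07, 'cx': 311.903, 'cy': 246.62, 'xyz': [0.822, -0.388, 0.665], 'rotation': [0.696, 0.222, 0.572]}
jar_open cannot reshape array of size 3 into shape (3,3)
cap_wide cannot reshape array of size 3 into shape (3,3)
call_button_top cannot reshape array of size 3 into shape (3,3)
jar_a cannot reshape array of size 3 into shape (3,3)
bottle cannot reshape array of size 3 into shape (3,3)
cap_small cannot reshape array of size 3 into shape (3,3)
dish cannot reshape array of size 3 into shape (3,3)
call_box cannot reshape array of size 3 into shape (3,3)
```

```bash
sed -i "s/np.array(c\['rotation'\]).reshape(3,3)/R.from_rotvec(c['rotation']).as_matrix()/" h.py
python3 - <<'E'
from h import *
for n in ['top','scene']:
    c=snap(n,n+'1.png')
    for t in ['jar_open','cap_wide','call_button_top','jar_a','bottle','cap_small','dish','call_box']:
        for r in spot_point(n,t)[:4]: print(n,t,round(r['score'],2),np.round(r['at'],3),np.round(proj(c,r['at'])))
print(read_state()['time'])
E
```

```text
top jar_open 0.91 [ 0.718  0.158 -0.001] [264. 147.]
top jar_open 0.88 [ 0.42   0.379 -0.   ] [145. 293.]
top jar_open 0.87 [ 0.343  0.225 -0.002] [222. 335.]
top jar_open 0.62 [0.526 0.348 0.003] [164. 239.]
top cap_wide 0.94 [ 0.45   0.228 -0.002] [223. 280.]
top call_button_top 0.73 [ 0.523 -0.331  0.053] [523. 248.]
top jar_a 0.92 [ 0.445 -0.034  0.003] [358. 286.]
top jar_a 0.65 [ 0.607  0.036 -0.001] [323. 203.]
top bottle 0.93 [ 0.603  0.136 -0.001] [273. 204.]
top cap_small 0.63 [ 0.616 -0.094  0.002] [389. 200.]
top dish 0.88 [0.456 0.114 0.005] [281. 278.]
top call_box 0.68 [ 0.481 -0.328 -0.002] [509. 272.]
top call_box 0.51 [ 0.639  0.285 -0.002] [200. 184.]
scene jar_open 0.95 [ 0.706  0.163 -0.002] [431. 273.]
scene jar_open 0.77 [ 0.53   0.344 -0.001] [392. 183.]
scene jar_open 0.72 [0.423 0.381 0.003] [359. 155.]
scene jar_open 0.7 [0.642 0.284 0.004] [428. 217.]
scene cap_wide 0.81 [ 0.45   0.229 -0.001] [334. 198.]
scene call_button_top 0.95 [ 0.519 -0.335  0.05 ] [149. 431.]
scene jar_a 0.58 [ 0.609  0.039 -0.001] [351. 293.]
scene jar_a 0.55 [ 0.449 -0.035 -0.001] [255. 280.]
scene bottle 0.93 [ 0.604  0.138 -0.   ] [376. 257.]
scene cap_small 0.65 [ 0.62  -0.094  0.   ] [314. 352.]
scene dish 0.87 [ 0.454  0.11  -0.001] [303. 233.]
scene call_box 0.79 [ 0.48  -0.332  0.   ] [141. 427.]
1.8
```

View pics/top0.png

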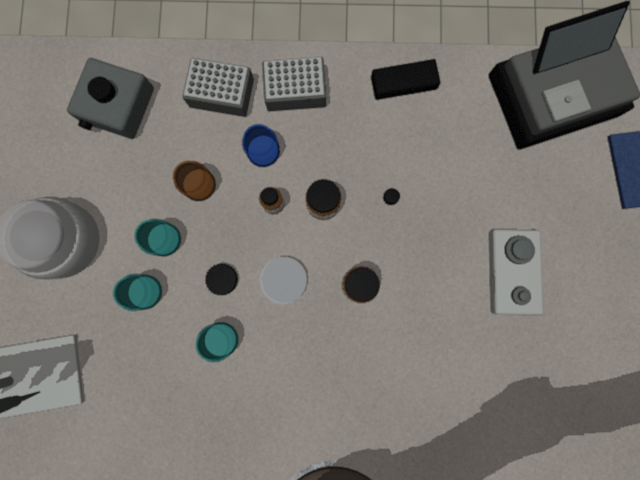

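View pics/scene0.png

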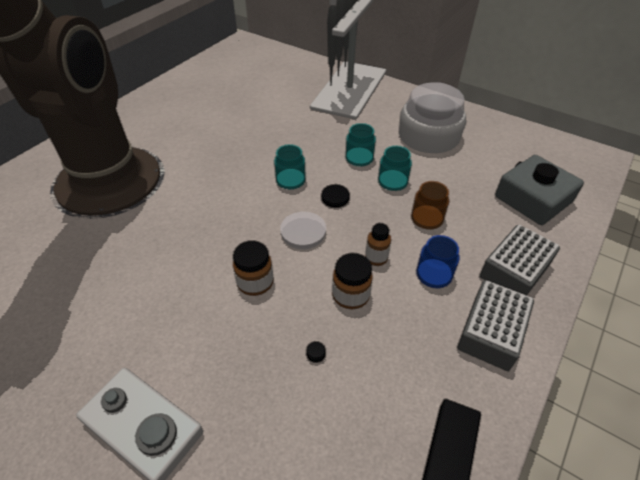

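The top view shows the open amber jar at (195,180), which is (428,205) in the scene view; the blue and turquoise ones are look-alikes. The wide cap is at (221,279) and the large button at (519,249), which is (156,432) in the scene view. World positions are about jar (0.641, 0.284), cap (0.450, 0.228) and button (0.521, -0.333, 0.052). I'll move above the button with the fingers shut.

servo_tool([
  {"delta_pos": [0.0455,-0.018,0],"dr": [0,0,0]},
  {"delta_pos": [0.0455,-0.018,0],"dr": [0,0,0]},
  {"delta_pos": [0.0455,-0.018,0],"dr": [0,0,0]},
  {"delta_pos": [0.0455,-0.018,0],"dr": [0,0,0]},
  {"delta_pos": [0.0455,-0.018,0],"dr": [0,0,0]},
  {"delta_pos": [0.0455,-0.018,0],"dr": [0,0,0]},
  {"delta_pos": [0.0455,-0.018,0],"dr": [0,0,0]},
  {"delta_pos": [0.0455,-0.018,0],"dr": [0,0,0]},
  {"delta_pos": [0.0455,-0.018,0],"dr": [0,0,0]},
  {"delta_pos": [0.0455,-0.018,0],"dr": [0,0,0]},
  {"delta_pos": [0.0455,-0.018,0],"dr": [0,0,0]},
  {"delta_pos": [0.0455,-0.018,0],"dr": [0,0,0]},
], gripper=-1, newtons=20)

```text
time: 3.3
tool_pos: [0.5213, -0.3328, 0.2314]
ee_rot: [3.111, 0.433, 0.0]
contact_force: [0.4, 0.0, 0.4]
width: 0.0
gripper_force: 0.0
```

```bash
python3 - <<'E'
from h import *
s=read_state(); print(s['tool_pos'],R.from_rotvec(s['ee_rot']).as_matrix().round(3).tolist())
c=snap('wrist','w1.png')
for t in ['call_button_top']:
    for r in spot_point('wrist',t)[:3]: print(t,round(r['score'],2),np.round(r['at'],3),np.round(proj(c,r['at'])))
print('tcp',proj(c,s['tool_pos']))
c=camera('top')
for t,h,p in [('jar_open',.075,(.641,.284)),('cap_wide',.016,(.45,.228))]:
    for r in silhouettes('top',t):
        ys,xs=np.nonzero(r['region']); print(t,round(r['score'],2),xs.mean().round(1),ys.mean().round(1),ray(c,xs.mean(),ys.mean(),h).round(4), xs.min(),xs.max(),ys.min(),ys.max())
im=cv2.cvtColor(np.asarray(c['image']),cv2.COLOR_RGB2BGR)
for (x,y,z,r) in [(.641,.284,.075,.0285),(.45,.228,.016,.031),(.521,-.333,.052,.019)]:
    P=np.array([proj(c,(x+r*np.cos(a),y+r*np.sin(a),z)) for a in np.linspace(0,6.28,60)])
    cv2.polylines(im,[np.round(P*16).astype(int).reshape(-1,1,2)],True,(0,255,0),1,shift=4)
cr=lambda u,v:cv2.resize(im[v-35:v+35,u-35:u+35],(260,260),interpolation=cv2.INTER_CUBIC)
cv2.imwrite('pics/o.png',np.hstack([cr(195,180),cr(221,279),cr(519,249)]))
E
```

```text
[ 0.52131068 -0.33279038  0.23139341] [[0.962, 0.273, 0.0], [0.273, -0.962, -0.0], [0.0, 0.0, -1.0]]
call_button_top 0.79 [ 0.524 -0.334  0.052] [317. 212.]
tcp (np.float64(315.2604045457501), np.float64(311.5998419447059))
jar_open 0.76 157.0 237.6 [0.5209 0.3337 0.075 ] 134 180 219 256
jar_open 0.7 136.9 292.3 [0.4224 0.3629 0.075 ] 113 161 275 310
jar_open 0.67 216.4 342.1 [0.3401 0.2169 0.075 ] 195 238 322 361
jar_open 0.63 193.3 180.7 [0.627  0.2744 0.075 ] 173 215 161 200
jar_open 0.47 390.7 196.7 [ 0.6066 -0.0848  0.075 ] 383 399 188 205
jar_open 0.3 271.0 200.3 [0.5945 0.1312 0.075 ] 259 283 187 214
cap_wide 0.71 220.4 279.3 [0.4503 0.2292 0.016 ] 205 236 264 294
```

View pics/o.png

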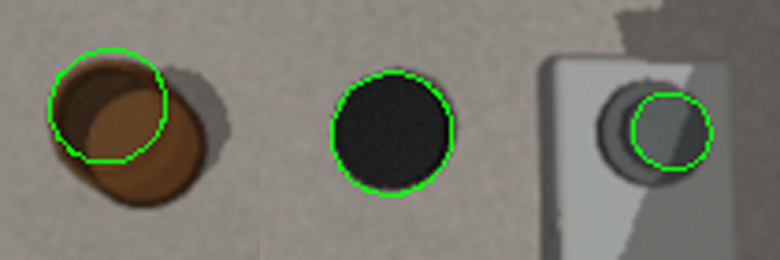

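View pics/w1.png

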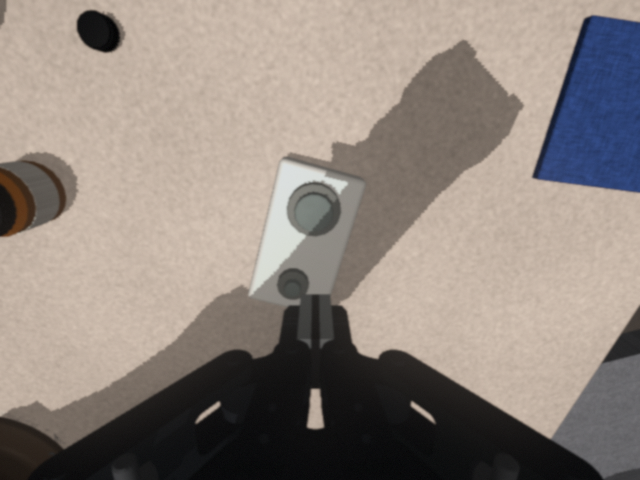

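The green check circles fit the cap and the button. The jar rim sits about 2.5 px lower than its circle, so the jar is nearer (0.637, 0.283). The wrist view shows the button middle at (315,210). Now descending to the button.

servo_tool([
  {"delta_pos": [0.0026,0.0007,0.0377],"dr": [0,0,0]},
  {"delta_pos": [0,0,0.0377],"dr": [0,0,0]},
  {"delta_pos": [0,0,0.0377],"dr": [0,0,0]},
  {"delta_pos": [0,0,0.0377],"dr": [0,0,0]},
  {"delta_pos": [0,0,0.0377],"dr": [0,0,0]},
  {"delta_pos": [0,0,0.0377],"dr": [0,0,0]},
  {"delta_pos": [0,0,0.004],"dr": [0,0,0]},
  {"delta_pos": [0,0,0.004],"dr": [0,0,0]},
  {"delta_pos": [0,0,0.004],"dr": [0,0,0]},
  {"delta_pos": [0,0,0.004],"dr": [0,0,0]},
])

```text
time: 4.8
tool_pos: [0.523, -0.334, 0.0506]
ee_rot: [3.11, 0.433, 0.002]
contact_force: [0.2, 0.1, 2.8]
width: 0.0
gripper_force: 1.1
```

servo_tool([
  {"delta_pos": [0,0,0.003],"dr": [0,0,0]},
  {"delta_pos": [0,0,0.003],"dr": [0,0,0]},
  {"delta_pos": [0,0,0],"dr": [0,0,0]},
])

```text
time: 5.18
tool_pos: [0.523, -0.334, 0.0461]
ee_rot: [3.11, 0.433, 0.002]
contact_force: [-1.3, -0.4, 9.2]
width: 0.0001
gripper_force: 4.1
```

servo_tool([
  {"delta_pos": [0,0,0.002],"dr": [0,0,0]},
  {"delta_pos": [0,0,0],"dr": [0,0,0]},
])

```text
time: 5.42
tool_pos: [0.5231, -0.3341, 0.0459]
ee_rot: [3.11, 0.433, 0.002]
contact_force: [-4.7, 0.9, 19.7]
width: 0.0004
gripper_force: 9.5
```

Bottomed out: the force rose to 20 N with no further travel. Lifting straight up.

servo_tool([
  {"delta_pos": [0,0,-0.01],"dr": [0,0,0]},
  {"delta_pos": [0,0,-0.028],"dr": [0,0,0]},
  {"delta_pos": [0,0,-0.035],"dr": [0,0,0]},
  {"delta_pos": [0,0,-0.035],"dr": [0,0,0]},
  {"delta_pos": [0,0,-0.035],"dr": [0,0,0]},
  {"delta_pos": [0,0,-0.035],"dr": [0,0,0]},
  {"delta_pos": [0,0,-0.035],"dr": [0,0,0]},
  {"delta_pos": [0,0,-0.035],"dr": [0,0,0]},
])

```text
time: 6.42
tool_pos: [0.5221, -0.333, 0.23]
ee_rot: [-3.111, -0.434, 0.001]
contact_force: [0.1, 0.2, 0.0]
width: -0.0001
gripper_force: 0.0
```

servo_tool([
  {"delta_pos": [0.0206,-0.0417,0],"dr": [0,0,0]},
  {"delta_pos": [0.0206,-0.0417,0],"dr": [0,0,0]},
  {"delta_pos": [0.0206,-0.0417,0],"dr": [0,0,0]},
  {"delta_pos": [0.0206,-0.0417,0],"dr": [0,0,0]},
  {"delta_pos": [0.0206,-0.0417,0],"dr": [0,0,0]},
  {"delta_pos": [0.0206,-0.0417,0],"dr": [0,0,0]},
  {"delta_pos": [0.0206,-0.0417,0],"dr": [0,0,0]},
  {"delta_pos": [0.0206,-0.0417,0],"dr": [0,0,0]},
  {"delta_pos": [0.0206,-0.0417,0],"dr": [0,0,0]},
])

```text
time: 7.55
tool_pos: [0.579, -0.0233, 0.2292]
ee_rot: [-3.111, -0.434, 0.001]
contact_force: [0.4, 0.8, 0.6]
width: -0.0
gripper_force: 0.0
```

servo_tool([
  {"delta_pos": [0.0206,-0.0417,0],"dr": [0,0,0]},
  {"delta_pos": [0.0206,-0.0417,0],"dr": [0,0,0]},
  {"delta_pos": [0.0206,-0.0417,0],"dr": [0,0,0]},
  {"delta_pos": [0.0206,-0.0417,0],"dr": [0,0,0]},
  {"delta_pos": [0.0206,-0.0417,0],"dr": [0,0,0]},
  {"delta_pos": [0.0206,-0.0417,0],"dr": [0,0,0]},
  {"delta_pos": [0.0206,-0.0417,0],"dr": [0,0,0]},
  {"delta_pos": [0.0206,-0.0417,0],"dr": [0,0,0]},
  {"delta_pos": [0.0206,-0.0417,0],"dr": [0,0,0]},
])

```text
time: 8.68
tool_pos: [0.6358, 0.2852, 0.229]
ee_rot: [3.111, 0.434, -0.002]
contact_force: [0.5, 0.5, 0.7]
width: 0.0001
gripper_force: 0.0
```

```bash
python3 - <<'E'
from h import *
s=read_state()
c=snap('wrist','w2.png')
for t in ['jar_open','cap_wide']:
    for r in spot_point('wrist',t)[:4]: print(t,round(r['score'],2),np.round(r['at'],3),np.round(proj(c,r['at'])))
    for r in spot_point('scene',t)[:4] if 0 else []: pass
im=cv2.imread('pics/w2.png')
for (x,y,z,r) in [(.637,.283,.075,.0285),(.637,.283,.075,.0245),(.45,.228,.016,.031)]:
    P=np.array([proj(c,(x+r*np.cos(a),y+r*np.sin(a),z)) for a in np.linspace(0,6.28,60)])
    cv2.polylines(im,[np.round(P*16).astype(int).reshape(-1,1,2)],True,(0,255,0),1,shift=4)
cv2.imwrite('pics/w2o.png',im)
E
```

```text
jar_open 0.97 [0.637 0.28  0.   ] [320. 203.]
jar_open 0.7 [0.421 0.379 0.   ] [197. 343.]
jar_open 0.6 [ 0.711  0.163 -0.002] [446. 166.]
jar_open 0.57 [0.524 0.352 0.   ] [234. 277.]
cap_wide 0.21 [ 0.606  0.036 -0.   ] [511. 282.]
cap_wide 0.17 [ 0.62  -0.094  0.004] [617. 301.]
```

View pics/w2o.png

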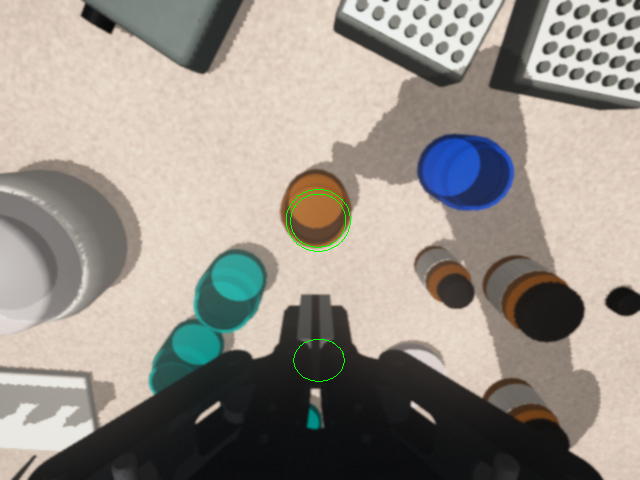

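The wrist view shows the amber jar's open rim centred near (316,218). It sits within 3 px of my circle, so the jar is at about (0.638, 0.284). Descending to 25 mm above the rim and holding there.

servo_tool([
  {"delta_pos": [0.0027,0,0.029],"dr": [0,0,0]},
  {"delta_pos": [0,0,0.035],"dr": [0,0,0]},
  {"delta_pos": [0,0,0.035],"dr": [0,0,0]},
  {"delta_pos": [0,0,0.035],"dr": [0,0,0]},
  {"delta_pos": [0,0,0.026],"dr": [0,0,0]},
  {"delta_pos": [0,0,0.012],"dr": [0,0,0]},
  {"delta_pos": [0,0,0],"dr": [0,0,0]},
  {"delta_pos": [0,0,0],"dr": [0,0,0]},
])

```text
time: 9.82
tool_pos: [0.6386, 0.2849, 0.1017]
ee_rot: [-3.111, -0.433, -0.002]
contact_force: [0.2, -0.7, 0.8]
width: -0.0003
gripper_force: 0.0
```

servo_tool([
  {"delta_pos": [0,0,0.001],"dr": [0,0,0]},
  {"delta_pos": [0,0,0],"dr": [0,0,0]},
  {"delta_pos": [0,0,0],"dr": [0,0,0]},
  {"delta_pos": [0,0,0],"dr": [0,0,0]},
  {"delta_pos": [0,0,0],"dr": [0,0,0]},
  {"delta_pos": [0,0,0],"dr": [0,0,0]},
  {"delta_pos": [0,0,0],"dr": [0,0,0]},
  {"delta_pos": [0,0,0],"dr": [0,0,0]},
  {"delta_pos": [0,0,0],"dr": [0,0,0]},
  {"delta_pos": [0,0,0],"dr": [0,0,0]},
  {"delta_pos": [0,0,0],"dr": [0,0,0]},
  {"delta_pos": [0,0,0],"dr": [0,0,0]},
])

```text
time: 11.32
tool_pos: [0.6381, 0.2846, 0.0999]
ee_rot: [3.112, 0.433, -0.0]
contact_force: [0.8, 0.3, -0.3]
width: 0.0002
gripper_force: 0.0
```

servo_tool([
  {"delta_pos": [0,0,0],"dr": [0,0,0]},
  {"delta_pos": [0,0,0],"dr": [0,0,0]},
  {"delta_pos": [0,0,0],"dr": [0,0,0]},
  {"delta_pos": [0,0,0],"dr": [0,0,0]},
  {"delta_pos": [0,0,0],"dr": [0,0,0]},
  {"delta_pos": [0,0,0],"dr": [0,0,0]},
  {"delta_pos": [0,0,0],"dr": [0,0,0]},
  {"delta_pos": [0,0,0],"dr": [0,0,0]},
  {"delta_pos": [0,0,0],"dr": [0,0,0]},
  {"delta_pos": [0,0,0],"dr": [0,0,0]},
  {"delta_pos": [0,0,0],"dr": [0,0,0]},
  {"delta_pos": [0,0,0],"dr": [0,0,0]},
])

```text
time: 12.82
tool_pos: [0.6381, 0.2846, 0.0999]
ee_rot: [3.111, 0.433, 0.0]
contact_force: [-0.9, -0.7, -0.1]
width: -0.0001
gripper_force: 0.0
```

servo_tool([
  {"delta_pos": [0,0,-0.015],"dr": [0,0,0]},
  {"delta_pos": [0,0,-0.03],"dr": [0,0,0]},
  {"delta_pos": [0,0,-0.035],"dr": [0,0,0]},
  {"delta_pos": [0,0,-0.035],"dr": [0,0,0]},
  {"delta_pos": [0,0,-0.035],"dr": [0,0,0]},
  {"delta_pos": [0,0,-0.024],"dr": [0,0,0]},
])

```text
time: 13.58
tool_pos: [0.6384, 0.2849, 0.2327]
ee_rot: [-3.111, -0.433, -0.003]
contact_force: [-0.2, 0.7, 0.6]
width: 0.0002
gripper_force: 0.0
```

servo_tool([
  {"delta_pos": [-0.0327,0.0004,0],"dr": [0,0,0]},
  {"delta_pos": [-0.0327,0.0004,0],"dr": [0,0,0]},
  {"delta_pos": [-0.0327,0.0004,0],"dr": [0,0,0]},
  {"delta_pos": [-0.0327,0.0004,0],"dr": [0,0,0]},
  {"delta_pos": [-0.0327,0.0004,0],"dr": [0,0,0]},
  {"delta_pos": [-0.0327,0.0004,0],"dr": [0,0,0]},
  {"delta_pos": [-0.0327,0.0004,0],"dr": [0,0,0]},
  {"delta_pos": [-0.0327,0.0004,0],"dr": [0,0,0]},
  {"delta_pos": [0,0,0],"dr": [0,0,0]},
])

```text
time: 14.7
tool_pos: [0.449, 0.2284, 0.231]
ee_rot: [3.111, 0.434, 0.001]
contact_force: [0.1, -0.1, 0.2]
width: -0.0004
gripper_force: 0.0
```

```bash
python3 - <<'E'
from h import *
print(read_state()['tool_pos'])
c=snap('wrist','w3.png')
for r in spot_point('wrist','cap_wide')[:2]: print(round(r['score'],2),np.round(r['at'],3),np.round(proj(c,r['at'])))
im=cv2.imread('pics/w3.png')
P=np.array([proj(c,(.45+.031*np.cos(a),.2285+.031*np.sin(a),.016)) for a in np.linspace(0,6.28,60)])
cv2.polylines(im,[np.round(P*16).astype(int).reshape(-1,1,2)],True,(0,255,0),1,shift=4)
cv2.imwrite('pics/w3o.png',im)
E
```

```text
[0.4490128  0.22843712 0.23100781]
0.61 [ 0.456  0.231 -0.004] [314. 195.]
```

View pics/w3o.png

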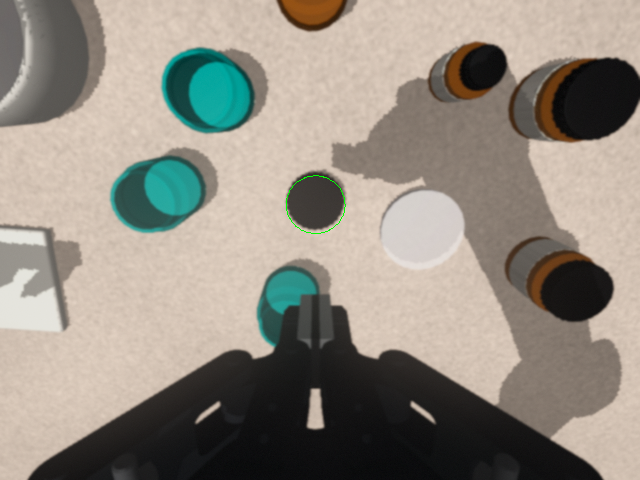

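The wrist view shows the wide cap at (316,203), matching the circle to about 2 px. Nudging 2 mm forward, then descending to about 25 mm above its top.

servo_tool([
  {"delta_pos": [0.003,0,0.03],"dr": [0,0,0]},
  {"delta_pos": [0,0,0.04],"dr": [0,0,0]},
  {"delta_pos": [0,0,0.045],"dr": [0,0,0]},
  {"delta_pos": [0,0,0.045],"dr": [0,0,0]},
  {"delta_pos": [0,0,0.04],"dr": [0,0,0]},
  {"delta_pos": [0,0,0.03],"dr": [0,0,0]},
  {"delta_pos": [0,0,0.015],"dr": [0,0,0]},
  {"delta_pos": [0,0,0.0075],"dr": [0,0,0]},
  {"delta_pos": [0,0,0],"dr": [0,0,0]},
  {"delta_pos": [0,0,0],"dr": [0,0,0]},
])

```text
time: 16.05
tool_pos: [0.4527, 0.2296, 0.0417]
ee_rot: [-3.111, -0.433, -0.002]
contact_force: [0.4, 0.4, 0.6]
width: -0.0
gripper_force: 0.0
```

servo_tool([
  {"delta_pos": [0,0,0],"dr": [0,0,0]},
  {"delta_pos": [0,0,0],"dr": [0,0,0]},
  {"delta_pos": [0,0,0],"dr": [0,0,0]},
  {"delta_pos": [0,0,0],"dr": [0,0,0]},
  {"delta_pos": [0,0,0],"dr": [0,0,0]},
  {"delta_pos": [0,0,0],"dr": [0,0,0]},
  {"delta_pos": [0,0,0],"dr": [0,0,0]},
  {"delta_pos": [0,0,0],"dr": [0,0,0]},
  {"delta_pos": [0,0,0],"dr": [0,0,0]},
  {"delta_pos": [0,0,0],"dr": [0,0,0]},
  {"delta_pos": [0,0,0],"dr": [0,0,0]},
  {"delta_pos": [0,0,0],"dr": [0,0,0]},
])

```text
time: 17.55
tool_pos: [0.4521, 0.2293, 0.041]
ee_rot: [3.112, 0.433, -0.0]
contact_force: [-0.4, 0.2, -0.2]
width: -0.0002
gripper_force: 0.0
```

servo_tool([
  {"delta_pos": [0,0,0],"dr": [0,0,0]},
  {"delta_pos": [0,0,0],"dr": [0,0,0]},
  {"delta_pos": [0,0,0],"dr": [0,0,0]},
  {"delta_pos": [0,0,0],"dr": [0,0,0]},
  {"delta_pos": [0,0,0],"dr": [0,0,0]},
  {"delta_pos": [0,0,0],"dr": [0,0,0]},
  {"delta_pos": [0,0,0],"dr": [0,0,0]},
  {"delta_pos": [0,0,0],"dr": [0,0,0]},
  {"delta_pos": [0,0,0],"dr": [0,0,0]},
  {"delta_pos": [0,0,0],"dr": [0,0,0]},
  {"delta_pos": [0,0,0],"dr": [0,0,0]},
  {"delta_pos": [0,0,0],"dr": [0,0,0]},
])

```text
time: 19.05
tool_pos: [0.4521, 0.2293, 0.041]
ee_rot: [3.112, 0.433, -0.0]
contact_force: [-0.0, -0.7, -0.4]
width: 0.0
gripper_force: 0.0
```

```bash
python3 -c "
from bench import *
print(job_done())"
```

```text
the job is handed in; nothing more can be done
None
```

I pressed the large button to its stop and let it up. The arm then pointed for about 3 s at the open amber jar, 25 mm above its rim, and for about 3 s at the wide cap, 25 mm above its top. It finished still pointing at the cap with no contact force, and I handed the job in at about 19 s; no verdict was returned.

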